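# Pack coffee pods in the storage tub and snap its lid on

### The job

Put the red and the green coffee pod away in the white storage tub, then set the tub's blue lid on (do not drop it on) and press it down onto the rim until it snaps home and sits flush and level all round, and let go. Leave the tub standing upright on the worktop, and do not shove or knock over the oil bottle, the small mug or the orange canister that stand close by the tub and the lid.

Things in the scene. Friction and masses are not known exactly. Their poses are not given: they have to be found in the camera images.
- tub: White open rectangular plastic tub, loose, about 0.4 kg: 112 (x) x 150 (y) x 74 mm high, walls 4 mm, floor 4 mm thick, inside 104 x 142 mm; the top 8 mm of the mouth flares to 110 x 148 mm; collar round the rim 118 x 156 mm over all. Origin: centre of the underside; z up, y along the long side.
- tub_rim (a point): Centre of the tub's mouth at rim height, 74 mm above its underside. A grey sprung lug, 44 mm long, at the middle of each inner wall 13 mm below the rim stands 4.5 mm in from the wall and yields outward. The lid's bead must be pushed past all four (some 10 to 15 N straight down in all); about halfway they snap over and pull the lid down with 10 to 20 N.
- lid: Blue rectangular lid, loose, about 0.12 kg, lying knob up on the worktop at the start. Plate 122 (x) x 160 (y) x 5 mm; square knob 26 x 26 mm (sides along x and y), 26 mm high, in the middle. Origin: centre of the lid at its lowest point (the bead); z up; plate underside at z = 21 mm, plate top at 26 mm, knob top at 52 mm. Fits the tub either way round.
- lid_seat (a point): Centre of the underside of the lid's plate, the face that comes to rest on the tub's rim. Below it a skirt ends in a round bead, 100 (x) x 138 (y) mm over all and 6 mm thick: 2 mm play to each inner wall of the tub. Just laid on, the lid stops on the lugs with a gap of about 10 mm under the plate; seated, the plate lies on the rim without a gap.
- lid_knob (a point): Centre of the top face of the lid's knob (52 mm above the lid's origin).
- pod_red: Red coffee pod: a dome on a round flange, flange 37 mm across, 29 mm high, 11 g, loose. Starts standing on the lid's plate, beside the knob. Origin: centre of its underside, z up.
- pod_green: Green coffee pod, same shape and size (37 mm across, 29 mm high, 11 g), loose, standing on the worktop near the lid. Origin: centre of its underside, z up.
- oil_bottle: Dark green oil bottle with a yellow cap, 62 mm across, 268 mm high, loose, stands close beside the tub; to be left alone (a like bottle far off in the corner by the fridge is fixed scenery). Origin: centre of its underside.
- mug: Small two-tone mug, black above and white below, 60 mm wide, 84 mm long with its handle, 53 mm high, loose, stands close beside the tub; to be left alone. Origin: middle of its footprint with the handle, at the underside (handle toward its -y).
- canister: Orange round canister with a brown wooden lid fixed on it, 77 mm across, 85 mm high with its knob, loose, stands close beside the blue lid; to be left alone. Origin: centre of its underside.
Mind the look-alikes: they are no part of the job. Of the things that look like the lid, the larger one is meant.

How it is judged:
By the outcome, as a careful person would: the job done as asked, in the order asked, and still so for the second after the job is handed in, with the robot touching nothing.
It also fails if it takes over 72 s, if anything falls off the work surface, if the arm or the gripper's body presses on something with over 40 N, if the wrist force passes 120 N, or if a joint passes its speed limit or range.

### The arm

A 7-joint arm with a two-finger parallel gripper is mounted at the origin on a cart in front of the work surface, level with it; the furniture and walls round the work are solid. World frame = base frame: x ahead of the robot, y to its left, z up, the work surface at z = 0. Lengths are in m, angles in rad, forces in N, time in s.
With the tool pointing down it reaches from about 0.4 to 0.75 m from the base axis. Payload 19.5 kg.
Tool frame: the origin (TCP) lies at the very end of the fingers, on their centre line; the grasp point (between the pads) lies 19 mm behind it (r.grasp_offset is the z of the grasp point in the tool frame, in m); z points along the fingers, y is the line along which they close (so a half turn about z gives the same grasp; the last joint's range is limited). The gripper opens to 85 mm and grips with 20 to 120 N. Pads are 22 mm wide; open, the fingers measure 114 mm over their backs; the gripper's body (76 mm by 85 mm) begins 54 mm behind the grasp point. The pads swing forward as they close: fully open they stand 13 mm farther back than shut.
Start: joints at [-0.042, 0.707, -0.028, 1.485, 0.022, 0.951, -0.075], TCP at [0.575, 0, 0.231] pointing down, gripper open.
Joint ranges: [-2.71, 2.71], [-0.32, 2.16], [-1.57, 1.52], [0, 2.45], [-1.46, 4.6], [0, 2.02], [-2.83, 2.83]. Speed limits (rad/s): [1.89, 1.89, 2.57, 2.57, 3.01, 3.01, 3.01].

### API

Orientations are given as a rotation vector (axis times angle).
In Python, from workcell import r gives the robot as it stands.
- The arm moves only by the shell command python3 -m creep 'ROWS' [FORCE]. ROWS is JSON, a list of rows, each a list of 7 numbers: the shift along the world's x, y, z scaled (see below), then the turn, a rotation vector about the world's x, y, z scaled (see below), then the closure, from -1 (fully open) to 1 (shut). A call has 1 to 20 rows; each row is the pose to reach, as a shift and turn from the pose commanded when the call began, turning the shorter way round; what a row does not reach only later rows make up. The controller multiplies each number of a shift by 0.1 m and each number of a turn by 360 degrees. A row lasts 1/8 s, in which the tool goes at most 62.5 mm and 10.7 degrees, less where a joint would pass 70% of its speed; a pose out of reach is approached as far as the arm can. A call with a number of a shift or a turn outside -1 to 1 is refused whole. A call with a gripper value outside its range is refused whole. The fingers move at their own pace and stop on an object; FORCE is the grip in N (left out, the last holds). Time passes only in rows, so rows that repeat a pose let the fingers close. It gives the time, the measured TCP pose, the force, the opening and the grip force at its end, in the units of the state.
- r.get_obs(): the state, without advancing time (a new reading comes with each control period).
- r.grab_frame(name): name is "scene" or "side" or "wrist"; returns (picture, depth): 384x512x3 uint8, blue, green, red; 384x512 float32, m along the optical axis (not along the pixel's ray), 0 where there is no reading.
- r.camera_model(name): a dict with "camera_matrix" (3x3 intrinsics, pixels), "eye" and "orientation" of the camera in the world. Camera axes: x right, y up, looking along -z (the intrinsics and any distortion apply to the point x, -y, -z); pixel columns grow to the right and rows downward; lengths in m; the calibration is good to about 2 mm. A picture is of the moment at which its call begins: read the wrist's pose just before it. camera_model takes no time and is no camera call; for the wrist camera it gives the pose at the moment of the call.
- r.job_done(): hands the job in; it is judged then, once.
The state is a dict: "time": time; "joints": joint angles; "joint_velocities": joint speeds; "joint_torque": joint torques, N m; "position": TCP position; "eef_rot": TCP orientation; "ft_force": force on the tool from outside, world axes, zero at the start; "moment": the same for the moment, N m; "finger_gap": finger opening in m; "grasp_force": force on a finger pad.
Only numpy, scipy, OpenCV 4.12 (cv2) and the standard library are available. Lean on these libraries where they do the work, as an engineer would, in place of code of your own. Each camera call takes 0.05 s, during which the arm holds its last target. There are 200 camera calls.

## Working session

There is one attempt and no reset: what is moved stays moved. The work goes in short steps, Python scripts to look and compute and a shell command to move; the robot and the scene stay as the last step left them, time stands still between calls to the robot, and variables do not carry over. Pictures are saved under pics/ and viewed, at most 10 in all, crops included, and the job is handed in when it is done.

```bash
ls; mkdir -p pics
cat > h.py <<'E'
import numpy as np, cv2
from workcell import r
from scipy.spatial.transform import Rotation as R
def cam(n):
    m=r.camera_model(n); f,d=r.grab_frame(n); return f,d,m
def pose(m):
    o=np.array(m["orientation"],float)
    M=o if o.shape==(3,3) else (R.from_rotvec(o).as_matrix() if o.size==3 else R.from_quat(o).as_matrix())
    return M,np.array(m["eye"],float)
def ray(m,uv):
    K=np.array(m["camera_matrix"]); M,e=pose(m)
    uv=np.atleast_2d(uv).astype(float)
    d=m.get("distortion")
    p=np.stack([(uv[:,0]-K[0,2])/K[0,0],-(uv[:,1]-K[1,2])/K[1,1],-np.ones(len(uv))],1)
    return e,p@M.T
def onz(m,uv,z):
    e,d=ray(m,uv); return e+d*((z-e[2])/d[:,2])[:,None]
def cloud(m,d):
    v,u=np.mgrid[:d.shape[0],:d.shape[1]]
    e,p=ray(m,np.stack([u.ravel(),v.ravel()],1))
    return (e+p*d.ravel()[:,None]).reshape(*d.shape,3)
E
python3 - <<'E'
from h import *
for n in("scene","side","wrist"):
    f,d,m=cam(n); print(n,m); cv2.imwrite(f"pics/{n}0.png",f); np.savez(f"{n}0.npz",f=f,d=d)
o=r.get_obs(); print(o["position"],o["eef_rot"],o["ft_force"],o["finger_gap"],o["time"],r.grasp_offset)
a=[cv2.imread(f"pics/{n}0.png") for n in("scene","side")]
E
```

```text
pics
scene {'camera_matrix': array([[366.62364541,   0.        , 247.76278018],
       [  0.        , 366.62364541, 192.33367085],
       [  0.        ,   0.        ,   1.        ]]), 'eye': array([ 0.08725011, -0.71312721,  0.56573852]), 'orientation': array([ 1.03151795, -0.29640753, -0.51877925])}
side {'camera_matrix': array([[419.43982569,   0.        , 254.16289606],
       [  0.        , 419.43982569, 183.56005218],
       [  0.        ,   0.        ,   1.        ]]), 'eye': array([0.02149166, 1.02052114, 0.94047383]), 'orientation': array([ 0.27354646, -1.20794157, -2.39791551])}
wrist {'camera_matrix': array([[325.11124671,   0.        , 259.74669935],
       [  0.        , 325.11124671, 196.98752426],
       [  0.        ,   0.        ,   1.        ]]), 'eye': array([0.57319712, 0.078843  , 0.37346368]), 'orientation': array([-0.30968271,  0.00054262,  0.00099755])}
[ 5.74822373e-01 -2.07469471e-05  2.30974767e-01] [-2.22110777e+00 -2.22105424e+00  8.54634477e-04] [-0.42323654  0.57583397  0.90079026] 0.08558918888599107 0.15 -0.0187
```

View pics/scene0.png

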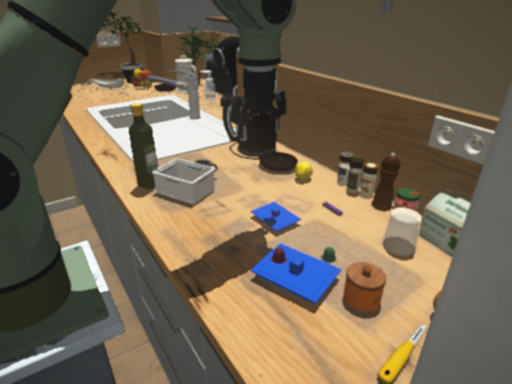

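View pics/side0.png

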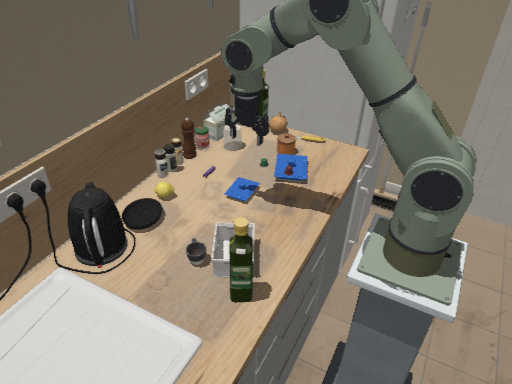

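View pics/wrist0.png

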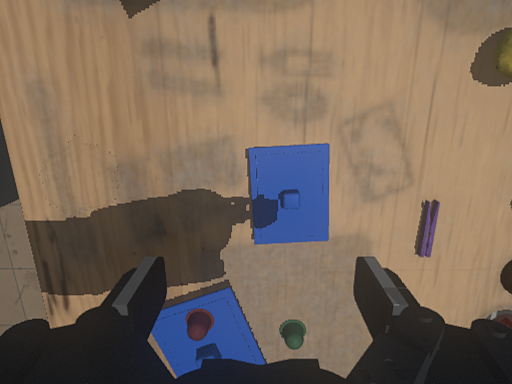

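Scene view: the large blue lid is at (296,272) with the red pod on it at (279,256). A smaller blue look-alike lies at (275,215). The green pod is at (329,254), tub at (184,180), bottle at (143,145), canister at (364,288), and the mug sits behind the tub (side view 196,252). Other red and green look-alikes are the jar at (407,197) and the far bottle at side (262,95). I choose the lid at (296,272), as it is the larger and carries the red pod.

```bash
cat > loc.py <<'E'
from h import *
def comps(f,c,lo,hi,zlo,zhi,box,minA=15):
    h=cv2.cvtColor(f,cv2.COLOR_BGR2HSV)
    k=cv2.inRange(h,lo,hi)
    P=c; ok=(P[...,2]>zlo)&(P[...,2]<zhi)&(P[...,0]>box[0])&(P[...,0]<box[1])&(P[...,1]>box[2])&(P[...,1]<box[3])
    k=((k>0)&ok).astype(np.uint8)
    n,l,s,ce=cv2.connectedComponentsWithStats(k)
    return [(s[i,4],ce[i].round(0),P[l==i],l==i) for i in range(1,n) if s[i,4]>minA]
COL={"blue":((105,120,50),(130,255,255)),"red":((0,120,30),(6,255,200)),"green":((60,60,20),(90,255,255)),"orange":((4,130,60),(14,255,255))}
E
python3 - <<'E'
from loc import *
for n in("scene","side","wrist"):
    a=np.load(n+"0.npz"); f,d=a["f"],a["d"]; m=r.camera_model(n); c=cloud(m,d)
    for k,(lo,hi) in COL.items():
        for A,ce,P,l in comps(f,c,lo,hi,-.01,.3,(.25,.9,-.6,.6),40):
            q=np.percentile(P,[3,97],axis=0).round(3); print(n,k,A,ce,q[0],q[1])
            if k=="blue":
                top=P[(abs(P[:,2]-.026)<.006)][:,:2]
                if len(top)>50:
                    b=cv2.minAreaRect((top*1000).astype(np.float32)); print("   rect",np.round(b[0],1),np.round(b[1],1),round(b[2],1))
    # objects above table
    ok=((c[...,2]>.03)&(c[...,0]>.3)&(c[...,0]<.8)&(c[...,1]>.08)&(c[...,1]<.5)&(d>0)).astype(np.uint8)
    nn,l,s,ce=cv2.connectedComponentsWithStats(ok)
    for i in range(1,nn):
        if s[i,4]>80:
            P=c[l==i]; print(n,"obj",s[i,4],ce[i].round(),*np.percentile(P,[2,98],axis=0).round(3))
E
python3 - <<'E'
import cv2
a=cv2.imread('pics/scene0.png')[140:320,110:400]; b=cv2.imread('pics/side0.png')[130:310,160:340]
cv2.imwrite('pics/crop1.png',cv2.hconcat([cv2.resize(a,None,fx=1.65,fy=1.65,interpolation=3),cv2.resize(b,(300,297),interpolation=3)]))
E
```

```text
scene blue 681 [276. 216.] [ 0.565 -0.092  0.016] [0.646 0.015 0.035]
scene blue 2635 [298. 273.] [ 0.439 -0.328  0.023] [ 0.572 -0.178  0.049]
   rect [ 505.7 -247.5] [122.4 161. ] 20.6
scene red 96 [404. 203.] [ 0.876 -0.25   0.058] [ 0.896 -0.211  0.072]
scene orange 1616 [364. 287.] [ 0.547 -0.405  0.003] [ 0.61  -0.343  0.078]
scene obj 559 [239. 130.] [0.758 0.363 0.032] [0.799 0.499 0.189]
scene obj 3006 [163. 159.] [0.352 0.173 0.032] [0.578 0.37  0.259]
side blue 688 [291. 166.] [ 0.438 -0.316  0.01 ] [ 0.57  -0.163  0.048]
   rect [ 507.7 -244.8] [120.  166.7] 21.3
side blue 477 [242. 189.] [ 0.566 -0.085  0.013] [0.647 0.023 0.034]
   rect [605.5 -29.7] [ 84.2 112.1] 4.1
side green 45 [264. 163.] [ 0.604 -0.235 -0.002] [ 0.627 -0.219  0.027]
side green 56 [240. 279.] [0.351 0.382 0.09 ] [0.392 0.405 0.105]
side green 67 [242. 286.] [0.351 0.382 0.06 ] [0.393 0.404 0.076]
side orange 192 [285. 148.] [ 0.547 -0.368  0.008] [ 0.61  -0.326  0.062]
side obj 1416 [106. 230.] [0.761 0.375 0.033] [0.799 0.497 0.206]
side obj 2232 [237. 255.] [0.351 0.18  0.033] [0.543 0.404 0.268]
side obj 244 [196. 250.] [0.533 0.293 0.031] [0.592 0.354 0.053]
wrist blue 7117 [291. 192.] [ 0.567 -0.087  0.018] [0.649 0.022 0.037]
   rect [607.6 -32.6] [ 86.5 114.3] 3.7
wrist blue 5342 [206. 333.] [ 0.444 -0.27   0.025] [ 0.564 -0.162  0.043]
   rect [ 501.2 -228.2] [122.  125.5] 20.6
wrist red 54 [507. 322.] [ 0.883 -0.2    0.023] [ 0.889 -0.195  0.037]
wrist green 80 [294. 325.] [ 0.602 -0.239  0.   ] [ 0.636 -0.217  0.003]
wrist green 145 [295. 342.] [ 0.61  -0.239  0.023] [ 0.629 -0.224  0.03 ]
```

View pics/crop1.png

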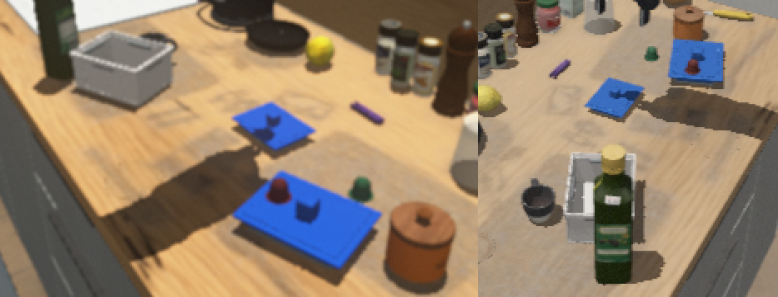

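Run:
```python
from loc import *
al=[]
for n in("scene","side","wrist"):
    a=np.load(n+"0.npz"); f,d=a["f"],a["d"]; m=r.camera_model(n); c=cloud(m,d)
    px={"scene":[(279,254),(329,252)],"side":[(289,171),(264,163)],"wrist":[(202,326),(294,335)]}[n]
    h=cv2.cvtColor(f,cv2.COLOR_BGR2HSV)
    for p in px:
        hu=h[p[1],p[0]]; print(n,p,hu,c[p[1],p[0]].round(3))
        lo=(np.clip(int(hu[0])-12,0,179),60,20)
        dh=np.abs(((h[...,0].astype(int)-int(hu[0])+90)%180)-90)
        k=((dh<10)&(h[...,1]>70)).astype(np.uint8); k[np.abs(np.arange(384)-p[1])>30]=0; k[:,np.abs(np.arange(512)-p[0])>30]=0
        nn,l,s,ce=cv2.connectedComponentsWithStats(k); P=c[l==l[p[1],p[0]]]
        print("  A",len(P),*np.percentile(P,[3,97],axis=0).round(3))
    if n!="wrist":
        P=c[(c[...,2]>.066)&(c[...,2]<.082)&(c[...,0]>.41)&(c[...,0]<.6)&(c[...,1]>.12)&(c[...,1]<.37)&(h[...,1]<70)]
        b=cv2.minAreaRect((P[:,:2]*1000).astype(np.float32)); print("tub",n,len(P),b,np.median(P[:,2])); al.append(P)
        P=c[(c[...,2]>.1)&(c[...,2]<.26)&(c[...,0]<.45)&(c[...,0]>.3)&(c[...,1]>.25)&(c[...,1]<.45)]; print("bottle",n,*np.percentile(P,[2,98],axis=0).round(3))
P=np.vstack(al);b=cv2.minAreaRect((P[:,:2]*1000).astype(np.float32)); print("tub both",b)
```

```text
scene (279, 254) [178 111  69] [ 0.49  -0.208  0.048]
  A 115 [ 0.482 -0.212  0.028] [ 0.501 -0.197  0.054]
scene (329, 252) [65 79 81] [ 0.611 -0.242  0.024]
  A 29 [ 0.608 -0.246  0.023] [ 0.62  -0.234  0.029]
tub scene 298 ((464.3691101074219, 272.23858642578125), (122.3409194946289, 189.619873046875), 24.766159057617188) 0.07037092940583034
bottle scene [0.351 0.33  0.103] [0.418 0.373 0.255]
side (289, 171) [  2 122  69] [ 0.49  -0.185  0.04 ]
  A 50 [ 0.483 -0.195  0.024] [ 0.506 -0.179  0.056]
side (264, 163) [ 71 113  70] [ 0.614 -0.225  0.012]
  A 44 [ 0.604 -0.233 -0.002] [ 0.627 -0.217  0.028]
tub side 248 ((469.3323059082031, 262.9623718261719), (118.33969116210938, 161.33441162109375), 26.477703094482422) 0.07187499832150318
bottle side [0.351 0.355 0.104] [0.408 0.404 0.256]
wrist (202, 326) [167  96  69] [ 0.504 -0.188  0.048]
  A 502 [ 0.487 -0.202  0.027] [ 0.51  -0.182  0.055]
wrist (294, 335) [62 59 78] [ 0.618 -0.223  0.023]
  A 196520 [ 0.287 -0.267 -0.002] [0.848 0.158 0.311]
tub both ((464.3360900878906, 272.4002990722656), (122.65679168701172, 189.3975067138672), 25.236936569213867)
```

The crop confirms the choice: big lid with the red pod on it, and the smaller lid is separate. The lid is at about (0.506,-0.247), yaw 20.6°. The tub is at about (0.469,0.263), yaw 26°. Red goes first.

```bash
python3 -m creep '[[-0.4,-0.5,0,0,0,0.03,-1],[-0.4,-1,0,0,0,0.057,-1],[-0.4,-1,0,0,0,0.057,-1]]' 20
python3 -m creep '[[-0.39,-0.5,-0.3,0,0,0,-1],[-0.39,-0.95,-0.8,0,0,0,-1],[-0.39,-0.95,-0.8,0,0,0,-1],[-0.39,-0.95,-0.8,0,0,0,-1]]'
python3 - <<'E'
from loc import *
f,d,m=cam("wrist"); c=cloud(m,d); cv2.imwrite("pics/w1.png",f)
o=r.get_obs(); print(o["position"],R.from_rotvec(o["eef_rot"]).as_matrix().round(3).tolist(),o["time"])
h=cv2.cvtColor(f,cv2.COLOR_BGR2HSV)
b=c[...,2]
for nm,k in (("blue",(h[...,0]>105)&(h[...,0]<130)&(h[...,1]>120)&(abs(b-.026)<.006)),("red",((h[...,0]<8)|(h[...,0]>165))&(h[...,1]>70)&(b>.02)&(b<.06)),("green",(h[...,0]>55)&(h[...,0]<90)&(h[...,1]>50)&(b>-.005)&(b<.04))):
    k=k.astype(np.uint8);n,l,s,ce=cv2.connectedComponentsWithStats(k)
    for i in range(1,n):
        if s[i,4]>60:
            P=c[l==i]; T=P[P[:,2]>P[:,2].max()-.005]
            print(nm,s[i,4],ce[i].round(),*np.percentile(P,[2,98],axis=0).round(3),"top",T.mean(0).round(4), cv2.minAreaRect((P[:,:2]*1000).astype(np.float32)) if nm=="blue" else cv2.minEnclosingCircle((P[:,:2]*1000).astype(np.float32)))
E
```

```text
time: 0.52
position: [0.5343, -0.1043, 0.2312]
eef_rot: [1.794, 2.578, -0.002]
ft_force: [-0.5, 0.6, 0.2]
finger_gap: 0.0853
grasp_force: 0.0
time: 1.02
position: [0.4962, -0.1944, 0.1511]
eef_rot: [-1.79, -2.58, -0.0]
ft_force: [0.3, -0.3, 1.1]
finger_gap: 0.0856
grasp_force: 0.0
[ 0.4966528  -0.19374321  0.15176095] [[-0.351, 0.936, 0.001], [0.936, 0.351, 0.001], [0.0, 0.001, -1.0]] 1.075
blue 286 [464.  49.] [ 0.597 -0.043  0.02 ] [ 0.613 -0.025  0.032] top [ 0.6004 -0.0367  0.0295] ((604.3766479492188, -36.24275207519531), (17.4455509185791, 27.027307510375977), 43.41893005371094)
blue 18720 [252. 238.] [ 0.437 -0.323  0.025] [ 0.575 -0.163  0.028] top [ 0.5058 -0.2454  0.0274] ((506.9739685058594, -245.26953125), (121.55374145507812, 159.15985107421875), 20.647281646728516)
red 250 [263. 181.] [ 0.479 -0.199  0.026] [ 0.513 -0.179  0.029] top [ 0.4948 -0.1862  0.0276] ((496.18572998046875, -195.64889526367188), 17.75780487060547)
red 350 [262. 196.] [ 0.486 -0.197  0.048] [ 0.505 -0.185  0.055] top [ 0.4954 -0.1923  0.0533] ((495.9499816894531, -194.0496826171875), 10.469766616821289)
red 106 [268. 339.] [ 0.549 -0.352  0.02 ] [ 0.571 -0.331  0.029] top [ 0.5571 -0.3408  0.0287] ((559.9688720703125, -342.6570739746094), 16.419973373413086)
green 168 [363. 249.] [ 0.601 -0.235  0.   ] [ 0.633 -0.216  0.003] top [ 0.6227 -0.2211  0.0117] ((617.0791625976562, -230.3834686279297), 17.271644592285156)
```

View pics/w1.png

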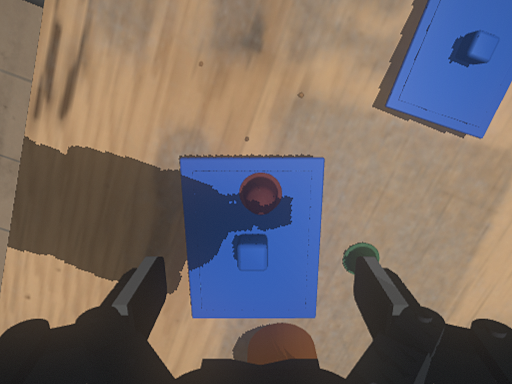

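The picture shows the red pod at (262,195) between knob (252,252) and lid edge, centred between the fingers, and green at (361,257). Lid fit is 121.6 x 159 mm at (0.507,-0.245), so it matches the real lid.

```bash
python3 -m creep '[[0,0,-0.6,0,0,0,-1],[0,-0.01,-1,0,0,0,-1],[0,-0.01,-1,0,0,0,-1]]' 20
python3 -m creep '[[0,0,-0.23,0,0,0,-1],[0,0,-0.23,0,0,0,-0.5],[0,0,-0.23,0,0,0,0.5],[0,0,-0.23,0,0,0,1],[0,0,-0.23,0,0,0,1],[0,0,-0.23,0,0,0,1],[0,0,-0.23,0,0,0,1],[0,0,-0.23,0,0,0,1]]' 20
```

```text
time: 1.45
position: [0.4958, -0.1944, 0.0505]
eef_rot: [-1.787, -2.581, 0.001]
ft_force: [0.3, -0.1, 1.3]
finger_gap: 0.0851
grasp_force: 0.0
time: 2.45
position: [0.4967, -0.1961, 0.0295]
eef_rot: [1.789, 2.58, 0.001]
ft_force: [-0.1, 1.1, 13.3]
finger_gap: 0.0313
grasp_force: 19.8
```

```bash
python3 -m creep '[[0,0,0.3,0,0,0,1],[0,0,0.9,0,0,0,1],[0,0.4,1,0,0,0,1],[0,0.95,1,0,0,0,1]]'
python3 -m creep '[[0,0.5,0.4,0,0,0,1],[-0.1,1,0.8,0,0,0,1],[-0.1,1,0.8,0,0,0,1]]'
python3 -m creep '[[0,0.5,0,0,0,0,1],[-0.1,1,0,0,0,0,1]]'
python3 -m creep '[[0,0.5,0,0,0,0.01,1],[-0.1,1,0,0,0,0.015,1],[-0.1,1,0,0,0,0.015,1],[-0.1,1,0,0,0,0.015,1]]'
cat > tub.py <<'E'
from loc import *
def tub(name):
    f,d,m=cam("wrist"); c=cloud(m,d); cv2.imwrite("pics/"+name,f); np.savez("t.npz",f=f,d=d)
    h=cv2.cvtColor(f,cv2.COLOR_BGR2HSV)
    o=r.get_obs(); print(o["position"],R.from_rotvec(o["eef_rot"]).as_matrix()[:,1].round(3),o["time"],o["finger_gap"],o["grasp_force"])
    k=(abs(c[...,2]-.074)<.005)&(h[...,1]<60)&(d>0)&(c[...,0]>.35)&(c[...,0]<.6)&(c[...,1]>.15)&(c[...,1]<.38)
    n,l,s,ce=cv2.connectedComponentsWithStats(k.astype(np.uint8))
    for i in range(1,n):
        if s[i,4]>100:
            P=c[l==i]; print("rim",s[i,4],ce[i].round(),cv2.minAreaRect((P[:,:2]*1000).astype(np.float32)),np.median(P[:,2]),P[:,2].std())
    return f,c,h,m
E
python3 -c "
from tub import *
tub('w2.png')"
```

```text
time: 2.95
position: [0.4964, -0.1009, 0.1299]
eef_rot: [1.792, 2.577, 0.002]
ft_force: [2.1, 1.2, -0.8]
finger_gap: 0.0316
grasp_force: 19.0
time: 3.32
position: [0.4863, 0.0024, 0.2111]
eef_rot: [1.783, 2.584, 0.005]
ft_force: [-0.0, -1.2, -1.5]
finger_gap: 0.0312
grasp_force: 19.1
time: 3.58
position: [0.4761, 0.0995, 0.2083]
eef_rot: [1.793, 2.58, 0.0]
ft_force: [1.2, 0.2, 1.0]
finger_gap: 0.0312
grasp_force: 19.1
time: 4.08
position: [0.4662, 0.1979, 0.2082]
eef_rot: [1.668, 2.662, -0.001]
ft_force: [0.5, -0.6, -1.2]
finger_gap: 0.0315
grasp_force: 19.1
[0.46636523 0.1975716  0.20828974] [ 0.9    0.435 -0.   ] 4.125 0.031160995559993132 19.082005664859025
rim 5145 [302. 105.] ((470.0428771972656, 262.3790283203125), (118.39971160888672, 156.00965881347656), 27.01927375793457) 0.07323780126972862 0.0015482948273781761
```

View pics/w2.png

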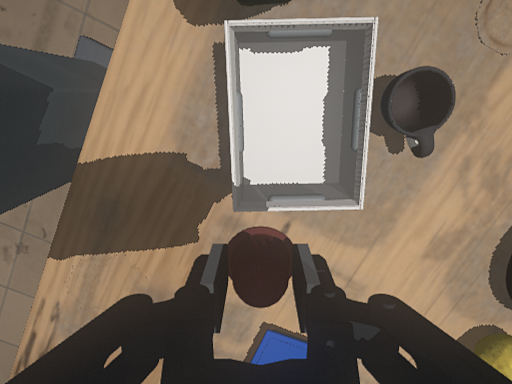

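Tub rim fills (225..378, 17..211), fit 118.4 x 156.0 mm at (0.470,0.262), yaw 27°. The red pod is held at (262,265), and the mug is at (418,100), clear.

```bash
python3 -m creep '[[-0.02,0.5,0,0,0,0.003,1],[-0.05,0.82,0,0,0,0.003,1],[-0.05,0.82,-0.5,0,0,0.003,1],[-0.05,0.82,-0.95,0,0,0.003,1],[-0.05,0.82,-0.95,0,0,0.003,1]]'
python3 -m creep '[[0,0,-0.4,0,0,0,1],[0,0,-0.85,0,0,0,1],[0,0,-0.85,0,0,0,1],[0,0,-0.85,0,0,0,-0.15],[0,0,-0.85,0,0,0,-0.15],[0,0,-0.85,0,0,0,-0.15],[0,0,-0.3,0,0,0,-0.15],[0,0,0.3,0,0,0,-0.15],[0,0,1,0,0,0,-0.15],[0,0,1,0,0,0,-1]]'
python3 -m creep '[[0.3,-0.6,0,0,0,-0.03,-1],[0.3,-1,0,0,0,-0.06,-1],[0.3,-1,0,0,0,-0.09,-1]]'
python3 -c "
from loc import *
f,d,m=cam('wrist');cv2.imwrite('pics/w3.png',f);o=r.get_obs();print(o['position'],R.from_rotvec(o['eef_rot']).as_matrix()[:,1])
h=cv2.cvtColor(f,cv2.COLOR_BGR2HSV);c=cloud(m,d)
k=((h[...,0]<8)|(h[...,0]>165))&(h[...,1]>70)&(c[...,2]<.07)&(c[...,1]>.15)
print(k.sum(),*np.percentile(c[k],[3,97],axis=0))"
```

```text
time: 4.75
position: [0.4605, 0.2792, 0.1115]
eef_rot: [-1.643, -2.676, 0.007]
ft_force: [-0.1, 0.1, 0.6]
finger_gap: 0.0314
grasp_force: 19.1
time: 6.0
position: [0.462, 0.2816, 0.2176]
eef_rot: [1.64, 2.676, 0.009]
ft_force: [-0.2, -0.5, -0.8]
finger_gap: 0.0655
grasp_force: 0.0
time: 6.38
position: [0.4913, 0.1775, 0.2134]
eef_rot: [2.331, 2.104, -0.002]
ft_force: [0.2, 1.3, 0.2]
finger_gap: 0.0852
grasp_force: 0.0
[0.49104457 0.1796407  0.21331588] [ 9.94019481e-01 -1.09202424e-01 -3.20892950e-04]
243 [0.44621896 0.26531961 0.0039131 ] [0.4798352  0.29860167 0.0331002 ]
```

```bash
python3 -m creep '[[0.2,-0.5,0,0,0,-0.03,-1],[0.4,-1,0,0,0,-0.06,-1]]'
python3 -m creep '[[0.2,-0.5,0,0,0,-0.03,-1],[0.4,-1,0,0,0,-0.05,-1]]'
python3 -m creep '[[0.2,-0.5,0,0,0,0,-1],[0.4,-1,0,0,0,0,-1]]'
python3 -m creep '[[0.06,-0.5,-0.3,0,0,0,-1],[0.06,-1,-0.6,0,0,0,-1],[0.06,-1,-0.9,0,0,0,-1],[0.06,-1,-0.9,0,0,0,-1]]'
python3 -c "
from loc import *
f,d,m=cam('wrist');o=r.get_obs();print(o['position'],R.from_rotvec(o['eef_rot']).as_matrix()[:,1])
h=cv2.cvtColor(f,cv2.COLOR_BGR2HSV);c=cloud(m,d)
k=(h[...,0]>55)&(h[...,0]<90)&(h[...,1]>45)&(abs(c[...,0]-.617)<.03)&(abs(c[...,1]+.23)<.03)
print(k.sum(),*np.percentile(c[k],[3,97],axis=0),cv2.minEnclosingCircle((c[k][:,:2]*1000).astype(np.float32)))"
```

```text
time: 6.68
position: [0.5312, 0.0804, 0.2132]
eef_rot: [-2.675, -1.647, 0.0]
ft_force: [0.8, 0.3, 0.5]
finger_gap: 0.0853
grasp_force: 0.0
time: 6.92
position: [0.5713, -0.0201, 0.2131]
eef_rot: [-2.9, -1.208, 0.0]
ft_force: [-0.4, 0.7, -0.1]
finger_gap: 0.0854
grasp_force: 0.0
time: 7.18
position: [0.6114, -0.12, 0.2131]
eef_rot: [-2.896, -1.215, 0.001]
ft_force: [0.4, 0.5, 0.6]
finger_gap: 0.0856
grasp_force: 0.0
time: 7.68
position: [0.6161, -0.2182, 0.1214]
eef_rot: [-2.895, -1.212, 0.004]
ft_force: [0.4, -0.3, 0.2]
finger_gap: 0.0858
grasp_force: 0.0
[ 0.61700674 -0.2180791   0.12319826] [ 0.71246226 -0.70170896 -0.0014369 ]
985 [ 6.03383060e-01 -2.46280423e-01  4.85953359e-04] [ 0.63426509 -0.21784281  0.02906652] ((618.391357421875, -233.79112243652344), 18.161273956298828)
```

```bash
python3 -m creep '[[0.02,-0.13,-0.3,0,0,0,-1],[0.02,-0.13,-0.9,0,0,0,-1],[0.02,-0.13,-0.9,0,0,0,-1]]' 20
python3 -m creep '[[0,0,-0.28,0,0,0,-1],[0,0,-0.28,0,0,0,-0.5],[0,0,-0.28,0,0,0,0.5],[0,0,-0.28,0,0,0,1],[0,0,-0.28,0,0,0,1],[0,0,-0.28,0,0,0,1],[0,0,-0.28,0,0,0,1],[0,0,-0.28,0,0,0,1]]' 20
python3 -m creep '[[0,0,0.3,0,0,0,1],[0,0,0.9,0,0,0,1],[-0.3,0.3,1,0,0,0,1],[-0.4,0.9,1,0,0,0,1]]'
python3 -m creep '[[-0.2,0.5,0.5,0,0,0.03,1],[-0.4,1,1,0,0,0.06,1]]'
python3 -m creep '[[-0.2,0.5,0,0,0,0.03,1],[-0.3,1,0,0,0,0.06,1]]'
python3 -m creep '[[-0.1,0.5,0,0,0,0.03,1],[-0.1,1,0,0,0,0.06,1],[-0.1,1,0,0,0,0.08,1],[-0.1,1,0,0,0,0.08,1]]'
python3 -c "
from tub import *
tub('w4.png')"
```

```text
time: 8.1
position: [0.6179, -0.2305, 0.0316]
eef_rot: [-2.895, -1.211, 0.005]
ft_force: [0.3, 0.8, 1.4]
finger_gap: 0.0853
grasp_force: 0.0
time: 9.1
position: [0.62, -0.2324, 0.0072]
eef_rot: [2.898, 1.209, 0.003]
ft_force: [-0.9, 1.1, 12.9]
finger_gap: 0.0292
grasp_force: 19.8
time: 9.6
position: [0.5782, -0.1433, 0.1074]
eef_rot: [2.9, 1.203, 0.003]
ft_force: [2.7, 1.4, -0.5]
finger_gap: 0.0289
grasp_force: 18.8
time: 9.85
position: [0.5443, -0.0554, 0.1921]
eef_rot: [2.617, 1.737, 0.0]
ft_force: [0.8, 0.8, 1.1]
finger_gap: 0.0289
grasp_force: 18.9
time: 10.1
position: [0.5143, 0.0445, 0.1918]
eef_rot: [2.247, 2.193, 0.002]
ft_force: [1.4, 0.4, -0.5]
finger_gap: 0.0292
grasp_force: 18.9
time: 10.6
position: [0.5051, 0.1429, 0.1909]
eef_rot: [1.641, 2.678, 0.001]
ft_force: [-0.6, -1.0, 0.2]
finger_gap: 0.0292
grasp_force: 18.9
[0.50511101 0.14250751 0.19084709] [0.892 0.452 0.   ] 10.65 0.029205314175168008 18.943938084121328
rim 3542 [294.  88.] ((483.0343017578125, 236.61302185058594), (118.13823699951172, 98.18399810791016), 27.10552406311035) 0.07322122142414766 0.0015401407437199836
```

```bash
python3 -m creep '[[-0.1,0.5,0,0,0,0,1],[-0.17,0.84,0,0,0,0,1],[-0.17,0.84,-0.4,0,0,0,1],[-0.17,0.84,-0.8,0,0,0,1],[-0.17,0.84,-0.8,0,0,0,1]]'
python3 -m creep '[[0,0,-0.4,0,0,0,1],[0,0,-0.86,0,0,0,1],[0,0,-0.86,0,0,0,1],[0,0,-0.86,0,0,0,-0.15],[0,0,-0.86,0,0,0,-0.15],[0,0,-0.86,0,0,0,-0.15],[0,0,-0.3,0,0,0,-0.15],[0,0,0.3,0,0,0,-0.15],[0,0,1,0,0,0,-0.15],[0,0,1,0,0,0,-1]]'
python3 -m creep '[[0.1,-0.6,0.1,0,0,0,-1],[0.1,-0.9,0.1,0,0,0,-1],[0.1,-0.9,0.1,0,0,0,-1]]'
python3 -c "
from tub import *
f,c,h,m=tub('w5.png')
z=c[...,2];i=(abs(c[...,0]-.47)<.08)&(abs(c[...,1]-.262)<.09)&(z<.06)&(z>.0)&(h[...,1]>60)
for nm,q in (('red',(h[...,0]<8)|(h[...,0]>165)),('green',(h[...,0]>55)&(h[...,0]<95))):
    k=i&q; print(nm,k.sum(),*np.percentile(c[k],[3,97],axis=0).round(3))"
```

```text
time: 11.28
position: [0.4873, 0.226, 0.109]
eef_rot: [-1.644, -2.676, 0.005]
ft_force: [-0.6, -0.2, 0.1]
finger_gap: 0.0292
grasp_force: 19.0
time: 12.52
position: [0.489, 0.2275, 0.2147]
eef_rot: [1.639, 2.676, 0.009]
ft_force: [0.7, 1.0, -0.5]
finger_gap: 0.066
grasp_force: 0.0
time: 12.9
position: [0.498, 0.1348, 0.2204]
eef_rot: [1.645, 2.677, -0.002]
ft_force: [-0.0, 1.3, 0.4]
finger_gap: 0.0855
grasp_force: 0.0
[0.49788173 0.13658407 0.22032959] [ 0.891  0.454 -0.   ] 12.95 0.08516692518367869 0.0
rim 2938 [302.  83.] ((482.52069091796875, 237.76370239257812), (118.2542953491211, 101.08517456054688), 27.014358520507812) 0.07323634817354222 0.00154572379143087
red 426 [0.446 0.265 0.004] [0.479 0.295 0.034]
green 81 [0.474 0.214 0.004] [0.507 0.244 0.006]
```

View pics/w5.png

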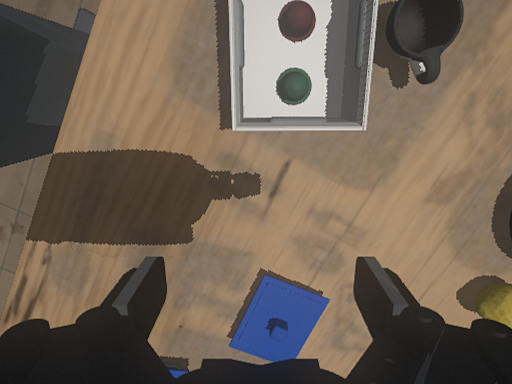

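Both pods stand upright side by side on the tub floor: red at (297,20), green at (294,86). Next the lid.

```bash
python3 -m creep '[[0,-0.5,0,0,0,-0.009,-1],[0,-1,0,0,0,-0.0176,-1]]'
python3 -m creep '[[0,-0.5,0,0,0,0,-1],[0,-1,0,0,0,0,-1]]'
python3 -m creep '[[0.05,-0.5,-0.3,0,0,0,-1],[0.05,-1,-0.6,0,0,0,-1],[0.05,-1,-0.6,0,0,0,-1]]'
python3 -m creep '[[0,-0.35,0,0,0,0,-1],[0,-0.35,0,0,0,0,-1],[0,-0.35,0,0,0,0,-1]]'
cat > lid.py <<'E'
from loc import *
f,d,m=cam("wrist"); c=cloud(m,d); cv2.imwrite("pics/w6.png",f)
o=r.get_obs(); y=R.from_rotvec(o["eef_rot"]).as_matrix()[:,1]; print(o["position"],np.degrees(np.arctan2(y[1],y[0])),o["time"])
h=cv2.cvtColor(f,cv2.COLOR_BGR2HSV); z=c[...,2]
B=(h[...,0]>105)&(h[...,0]<130)&(h[...,1]>120)&(c[...,1]<-.14)
for nm,k in(("plate",B&(abs(z-.0265)<.005)),("knob",B&(abs(z-.052)<.005))):
    P=c[k]; print(nm,len(P),np.median(P[:,2]),P.mean(0),cv2.minAreaRect((P[:,:2]*1000).astype(np.float32)))
E
python3 lid.py
```

```text
time: 13.2
position: [0.4978, 0.0372, 0.2201]
eef_rot: [-1.785, -2.585, -0.0]
ft_force: [1.2, -0.0, 0.2]
finger_gap: 0.0855
grasp_force: 0.0
time: 13.45
position: [0.4981, -0.0632, 0.2202]
eef_rot: [-1.783, -2.586, -0.001]
ft_force: [1.0, -0.0, -0.4]
finger_gap: 0.0853
grasp_force: 0.0
time: 13.82
position: [0.5019, -0.1653, 0.1581]
eef_rot: [-1.789, -2.579, 0.003]
ft_force: [0.7, 0.6, 0.2]
finger_gap: 0.0855
grasp_force: 0.0
time: 14.2
position: [0.5035, -0.1963, 0.1604]
eef_rot: [-1.783, -2.586, -0.001]
ft_force: [-0.4, 0.3, -0.5]
finger_gap: 0.0853
grasp_force: 0.0
[ 0.5034322  -0.1963167   0.16045432] 20.826621253345287 14.25
plate 19345 0.026523043395099588 [ 0.50459827 -0.2378868   0.02650042] ((506.9922180175781, -244.74041748046875), (121.25184631347656, 159.19371032714844), 20.64987564086914)
knob 807 0.051501358398073016 [ 0.50618208 -0.24317433  0.05122337] ((506.3702087402344, -244.3519287109375), (25.436059951782227, 25.089008331298828), 21.502395629882812)
```

```bash
python3 -m creep '[[0.035,-0.48,0,0,0,0,-1],[0.035,-0.48,-0.4,0,0,0,-1],[0.035,-0.48,-0.9,0,0,0,-1],[0.035,-0.48,-0.9,0,0,0,-1]]'
python3 -m creep '[[0,0,-0.4,0,0,0,-1],[0,0,-0.4,0,0,0,0],[0,0,-0.4,0,0,0,0.5],[0,0,-0.4,0,0,0,1],[0,0,-0.4,0,0,0,1],[0,0,-0.4,0,0,0,1],[0,0,-0.4,0,0,0,1],[0,0,-0.4,0,0,0,1]]' 60
```

```text
time: 14.75
position: [0.5055, -0.2441, 0.0683]
eef_rot: [-1.781, -2.582, 0.001]
ft_force: [0.1, 0.2, 0.7]
finger_gap: 0.0853
grasp_force: 0.0
time: 15.75
position: [0.5071, -0.2461, 0.032]
eef_rot: [1.785, 2.583, 0.0]
ft_force: [-2.6, 1.4, 18.6]
finger_gap: 0.0247
grasp_force: 58.6
```

```bash
python3 -m creep '[[0,0,0.1,0,0,0,1],[0,0,0.3,0,0,0,1],[0,0,0.6,0,0,0,1],[0,0,0.95,0,0,0,1],[0,0,0.95,0,0,0,1]]'
python3 -m creep '[[0,0.3,0.4,0,0,0,1],[0,0.65,0.8,0,0,0.005,1],[0,1,0.8,0,0,0.01,1]]'
python3 -m creep '[[0,0.4,0,0,0,0,1],[0,0.8,0,0,0,0.0075,1],[0,1,0,0,0,0.0075,1]]'
python3 -m creep '[[-0.1,0.4,0,0,0,0,1],[-0.1,0.8,0,0,0,0,1],[-0.1,1,0,0,0,0,1]]'
python3 -m creep '[[-0.1,0.4,0,0,0,0,1],[-0.1,0.8,0,0,0,0,1],[-0.1,0.9,0,0,0,0,1],[-0.1,0.9,0,0,0,0,1],[-0.1,0.9,0,0,0,0,1]]'
cat > inhand.py <<'E'
from tub import *
f,c,h,m=tub("w7.png"); o=r.get_obs(); p=o["position"]; z=c[...,2]
y=R.from_rotvec(o["eef_rot"]).as_matrix()[:,1]; print("yaw",np.degrees(np.arctan2(y[1],y[0])),o["ft_force"])
k=(h[...,0]>105)&(h[...,0]<130)&(h[...,1]>100)&(abs(z-p[2]+.004)<.012)&(np.hypot(c[...,0]-p[0],c[...,1]-p[1])<.12)
P=c[k]; A=np.c_[P[:,:2]-p[:2],np.ones(len(P))]; s=np.linalg.lstsq(A,P[:,2],rcond=None)[0]
res=P[:,2]-A@s; g=abs(res)<.003; s=np.linalg.lstsq(A[g],P[g][:,2],rcond=None)[0]
print("plane slope deg",np.degrees(np.arctan(s[:2])),"plate top z",s[2],"TCP z",p[2])
b=cv2.minAreaRect((P[g][:,:2]*1000).astype(np.float32)); print("lid rect",b)
# front edge in tool axes
ux=y[:2]; uy=np.array([-y[1],y[0]]); q=(P[g][:,:2]-p[:2])
print("tool-frame extents x",np.percentile(q@ux,[.3,99.7])," y",np.percentile(q@uy,[.3,99.7]))
E
python3 inhand.py
```

```text
time: 16.38
position: [0.5074, -0.2464, 0.1281]
eef_rot: [1.784, 2.581, 0.001]
ft_force: [0.5, -0.4, -0.8]
finger_gap: 0.025
grasp_force: 59.8
time: 16.75
position: [0.5071, -0.1451, 0.2074]
eef_rot: [1.701, 2.637, 0.002]
ft_force: [0.9, 1.1, -2.6]
finger_gap: 0.0248
grasp_force: 59.9
time: 17.12
position: [0.5061, -0.0438, 0.2051]
eef_rot: [-1.637, -2.681, -0.0]
ft_force: [0.7, -1.1, -1.5]
finger_gap: 0.0248
grasp_force: 59.8
time: 17.5
position: [0.496, 0.0561, 0.2051]
eef_rot: [-1.638, -2.68, 0.0]
ft_force: [0.7, 0.1, -1.7]
finger_gap: 0.0249
grasp_force: 59.8
time: 18.12
position: [0.4865, 0.1428, 0.2052]
eef_rot: [1.643, 2.678, -0.001]
ft_force: [-0.6, 0.6, -1.2]
finger_gap: 0.0244
grasp_force: 59.8
[0.48656747 0.14282222 0.2052748 ] [ 0.892  0.453 -0.   ] 18.175 0.02477236810376898 59.80407357215881
rim 702 [240.  44.] ((419.938720703125, 237.12791442871094), (6.2259521484375, 63.706809997558594), 26.882041931152344) 0.07330252529529538 0.001553718262512333
rim 816 [384.  44.] ((519.3530883789062, 287.7393798828125), (7.109379291534424, 63.66792678833008), 26.565027236938477) 0.0730193752924686 0.0015660645972259593
yaw 26.9283944916574 [ 0.24135165  0.56482436 -2.21098002]
plane slope deg [-0.01593664 -0.21606091] plate top z 0.1997326764818545 TCP z 0.20527479915091718
lid rect ((484.81353759765625, 143.51953125), (121.84476470947266, 158.89859008789062), 26.811113357543945)
tool-frame extents x [-0.06092128  0.05876256]  y [-0.06676472  0.08029355]
```

View pics/w7.png

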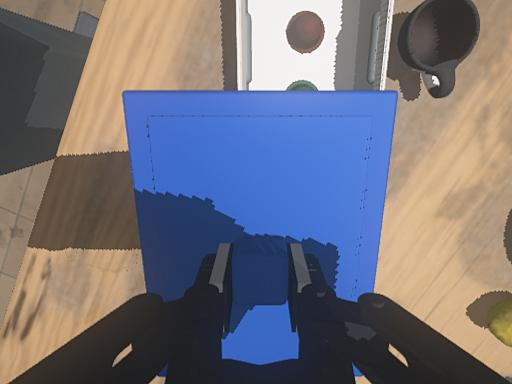

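Lid is held level with centre at (0.4848,0.1435), yaw 26.8°. The tub mouth with red (305,32) and green (302,86) is ahead. Move over the tub.

```bash
python3 -m creep '[[-0.08,0.5,0,0,0,0,1],[-0.148,1,0,0,0,0,1],[-0.148,1,0,0,0,0,1]]'
python3 -m creep '[[0,0.189,0,0,0,0,1],[0,0.189,-0.4,0,0,0,1],[0,0.189,-0.7,0,0,0,1],[0,0.189,-0.87,0,0,0,1],[0,0.189,-0.87,0,0,0,1],[0,0.189,-0.87,0,0,0,1],[0,0.189,-0.87,0,0,0,1]]'
python3 inhand.py
python3 -c "
from loc import *
f,d,m=cam('scene');g,_,_=cam('side')
cv2.imwrite('pics/s8.png',cv2.hconcat([cv2.resize(f[100:240,100:260],(400,350),interpolation=3),cv2.resize(g[180:320,160:320],(400,350),interpolation=3)]))"
```

```text
time: 18.55
position: [0.4708, 0.2469, 0.2051]
eef_rot: [-1.635, -2.681, -0.001]
ft_force: [-0.0, -1.0, -0.7]
finger_gap: 0.0249
grasp_force: 59.8
time: 19.42
position: [0.472, 0.263, 0.1191]
eef_rot: [1.641, 2.678, 0.001]
ft_force: [0.1, -0.4, -1.7]
finger_gap: 0.0247
grasp_force: 59.8
[0.4719592  0.26303274 0.1189903 ] [0.891 0.454 0.001] 19.475 0.024509275367461066 59.76576805114746
rim 187 [226.  45.] ((407.6461486816406, 346.5610046386719), (36.671913146972656, 2.907940149307251), 34.535072326660156) 0.0742773728498419 0.0028591989288726965
yaw 27.008086606320024 [-0.17941211 -0.28440661 -2.27896695]
plane slope deg [ 0.06664062 -0.14455985] plate top z 0.11359958123012537 TCP z 0.11899029916468234
lid rect ((470.5526428222656, 263.45794677734375), (121.95123291015625, 158.7615509033203), 26.94039535522461)
tool-frame extents x [-0.06085112  0.058827  ]  y [-0.06659067  0.0802679 ]
```

View pics/s8.png

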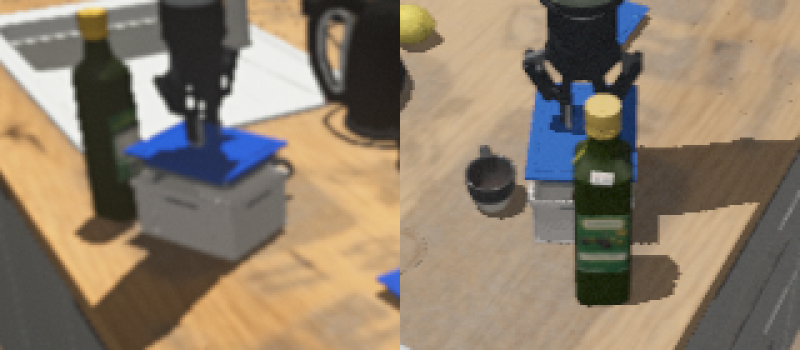

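Lid is level directly above the tub, and bottle and mug are clear. Correct by 1 mm and lower gently.

```bash
python3 -m creep '[[-0.005,-0.01,-0.04,0,0,0,1],[-0.005,-0.01,-0.08,0,0,0,1],[-0.005,-0.01,-0.12,0,0,0,1],[-0.005,-0.01,-0.16,0,0,0,1],[-0.005,-0.01,-0.19,0,0,0,1],[-0.005,-0.01,-0.19,0,0,0,1]]'
python3 -m creep '[[0,0,-0.02,0,0,0,1],[0,0,-0.03,0,0,0,1],[0,0,-0.04,0,0,0,1],[0,0,-0.05,0,0,0,1],[0,0,-0.05,0,0,0,1]]'
```

```text
time: 20.32
position: [0.4711, 0.2619, 0.0991]
eef_rot: [-1.641, -2.679, 0.001]
ft_force: [0.1, 0.1, -1.3]
finger_gap: 0.0247
grasp_force: 59.8
time: 20.95
position: [0.4716, 0.2622, 0.0948]
eef_rot: [1.641, 2.678, 0.002]
ft_force: [-0.1, 0.3, 8.6]
finger_gap: 0.0248
grasp_force: 61.0
```

In the mouth and resting on the lugs at the predicted height. Press down.

```bash
python3 -m creep '[[0,0,-0.02,0,0,0,1],[0,0,-0.04,0,0,0,1],[0,0,-0.06,0,0,0,1],[0,0,-0.07,0,0,0,1],[0,0,-0.07,0,0,0,1]]'
python3 -m creep '[[0,0,-0.01,0,0,0,1],[0,0,-0.02,0,0,0,1],[0,0,-0.03,0,0,0,1],[0,0,-0.04,0,0,0,1],[0,0,-0.05,0,0,0,1],[0,0,-0.05,0,0,0,1],[0,0,-0.05,0,0,0,1]]'
```

```text
time: 21.58
position: [0.471, 0.2619, 0.087]
eef_rot: [-1.641, -2.679, 0.001]
ft_force: [0.4, 0.5, -6.4]
finger_gap: 0.0248
grasp_force: 59.2
time: 22.45
position: [0.4711, 0.2619, 0.085]
eef_rot: [1.641, 2.678, 0.002]
ft_force: [-15.2, -8.3, 61.0]
finger_gap: 0.0248
grasp_force: 67.8
```

Snapped and bottomed. Relax the push, measure, then open.

```bash
python3 -m creep '[[0,0,0.02,0,0,0,1],[0,0,0.035,0,0,0,1],[0,0,0.035,0,0,0,1]]'
python3 inhand.py
```

```text
time: 22.82
position: [0.471, 0.2619, 0.0855]
eef_rot: [-1.641, -2.679, 0.001]
ft_force: [0.3, -0.2, -7.2]
finger_gap: 0.0245
grasp_force: 59.2
[0.4710203  0.26190669 0.08550168] [ 0.891  0.454 -0.001] 22.875 0.02475337336924959 59.213773012161255
rim 417 [213.  32.] ((400.5816345214844, 343.7086486816406), (51.21775817871094, 3.8746633529663086), 29.93140411376953) 0.07393610222178151 0.0028442132487267974
yaw 27.020036976785704 [ 0.8492506  -0.31287394 -7.45129282]
plane slope deg [-0.02553443 -0.17685573] plate top z 0.0800309270347262 TCP z 0.08550168087493124
lid rect ((469.7663269042969, 262.1910400390625), (121.56957244873047, 159.0915985107422), 27.09669303894043)
tool-frame extents x [-0.06096238  0.0587731 ]  y [-0.06673077  0.08033395]
```

```bash
python3 -m creep '[[0,0,-0.01,0,0,0,1],[0,0,-0.01,0,0,0,0.5],[0,0,-0.01,0,0,0,0],[0,0,-0.01,0,0,0,0],[0,0,-0.01,0,0,0,0],[0,0,0.2,0,0,0,0],[0,0,0.7,0,0,0,0],[0,0,1,0,0,0,0],[0,0,1,0,0,0,0]]'
python3 -m creep '[[0,-0.5,0,0,0,0,0],[0,-0.5,0,0,0,0,0],[0,-0.5,0,0,0,0,0]]'
cat > fin.py <<'E'
from loc import *
f,d,m=cam("wrist"); c=cloud(m,d); cv2.imwrite("pics/w9.png",f); h=cv2.cvtColor(f,cv2.COLOR_BGR2HSV)
k=(h[...,0]>105)&(h[...,0]<130)&(h[...,1]>100)&(abs(c[...,2]-.079)<.01)&(c[...,1]>.15)
P=c[k]; A=np.c_[P[:,:2]-[.47,.262],np.ones(len(P))]; s=np.linalg.lstsq(A,P[:,2],rcond=None)[0]
print("slope deg",np.degrees(s[:2]),"z",s[2],cv2.minAreaRect((P[:,:2]*1000).astype(np.float32)))
a=np.radians(27);ux=np.array([np.cos(a),np.sin(a)]);uy=np.array([-ux[1],ux[0]])
q=P[:,:2]-[.47,.262]; X=q@ux;Y=q@uy
for sx in(-1,1):
    for sy in(-1,1):
        w=(abs(X-sx*.052)<.007)&(abs(Y-sy*.07)<.008); print(sx,sy,w.sum(),np.median(P[w][:,2]) if w.any() else None)
o=r.get_obs();print(o["time"],o["position"],o["finger_gap"],o["ft_force"])
E
python3 fin.py
```

```text
time: 24.0
position: [0.4719, 0.2623, 0.1876]
eef_rot: [1.64, 2.678, 0.005]
ft_force: [0.6, 0.3, -0.8]
finger_gap: 0.0429
grasp_force: 0.0
time: 24.38
position: [0.4711, 0.2122, 0.1853]
eef_rot: [-1.641, -2.678, 0.0]
ft_force: [-0.5, 0.2, 0.5]
finger_gap: 0.0425
grasp_force: 0.0
slope deg [ 0.02108776 -0.0594967 ] z 0.07944998012771201 ((469.3582763671875, 262.3705749511719), (122.10580444335938, 159.216552734375), 27.030473709106445)
-1 -1 292 0.07909331026180273
-1 1 509 0.07904830607031887
1 -1 294 0.07898087717172174
1 1 493 0.07891938396873371
24.425 [0.47098972 0.21262089 0.18533625] 0.04254018449145748 [-0.00100449  0.61112245 -0.54640893]
```

Plate top is at 79.0 mm at all four corners, which is exactly seated and level. One last look at the surroundings.

```bash
python3 -c "
from loc import *
f,d,m=cam('scene');g,_,_=cam('side')
cv2.imwrite('pics/s10.png',cv2.hconcat([cv2.resize(f[80:340,90:400],(400,335),interpolation=3),cv2.resize(g[120:320,160:340],(370,335),interpolation=3)]))"
```

```text
(no output)
```

View pics/s10.png

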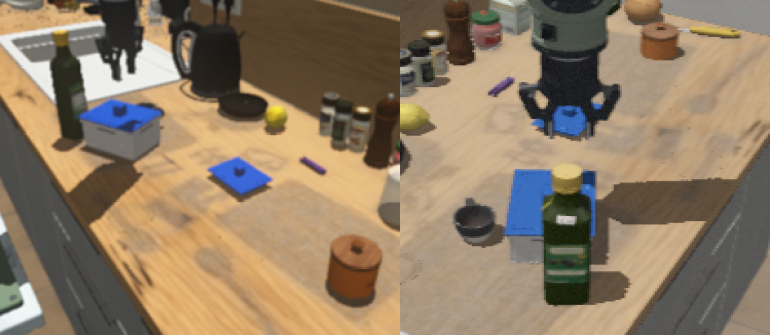

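The lid sits flush on the tub at (120,125). The bottle, mug and canister stand untouched, and the gripper is clear.

```bash
python3 -c "
from workcell import r
print(r.job_done())"
```

```text
the job is handed in; nothing more can be done
None
```

The job is handed in: both pods are in the tub, the blue lid is snapped home and level (plate top about 79 mm at all four corners), and the bottle, mug and canister still stand as they were, at about 24.5 s of the 72 s allowed.

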